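# Draw the middle plate from the rack onto the reading stand

### The arm

A 6-joint arm with a two-finger parallel gripper is mounted at the origin on the work surface. World frame = base frame: x ahead of the robot, y to its left, z up, the work surface at z = 0. Lengths are in m, angles in rad, forces in N, time in s.
With the tool pointing down it reaches from about 0.4 to 0.825 m from the base axis. Payload 7 kg.
Tool frame: the origin (TCP) lies at the very end of the fingers, on their centre line; the grasp point (between the pads) lies behind it (bot.pinch_z is the z of the grasp point in the tool frame, in m); z points along the fingers, y is the line along which they close (so a half turn about z gives the same grasp; the last joint's range is limited). The gripper opens to 85 mm and grips with 20 to 120 N. Pads are 22 mm wide; open, the fingers measure 114 mm over their backs; the gripper's body (76 mm by 85 mm) begins 54 mm behind the grasp point. The pads swing forward as they close: fully open they stand 13 mm farther back than shut.
Start: joints at [1.449, 0.359, 0.012, 0, -1.224, -0.288], TCP at [0.269, 0.619, 0.211] pointing down, gripper open.
Joint ranges: [-3.07, 3.07], [-1.43, 2.12], [-1.02, 1.25], [-3.03, 1.67], [-3.05, -0], [-3.03, 3.03]. Speed limits (rad/s): [2.39, 2.39, 3.01, 3.14, 3.14, 3.14].

### API

Orientations are given as a unit quaternion [w, x, y, z].
In Python, from plant import bot, optics gives the robot as it stands.
- The arm moves only by the shell command python3 -m creep 'ROWS' [FORCE]. ROWS is a JSON object of lists of equal length, an entry for each row: "translation": the shift along the tool's x, y, z normalised to -1 to 1, where 1 is 4 cm, a list of three; "dr": the turn, a rotation vector about the tool's x, y, z normalised to -1 to 1, where 1 is 0.08 rad, a list of three; "claw": the opening, from 0 (shut) to 1 (fully open). A call has 1 to 10 rows; each row shifts and turns the commanded pose from where the row before left it, along the tool's axes as they then stand; what a row does not reach is not made up. A row lasts 1/12 s, in which the tool goes at most 41.7 mm and 7.16 degrees, less where a joint would pass 70% of its speed; a pose out of reach is approached as far as the arm can. A call with a number of a shift or a turn outside -1 to 1 is refused whole. A call with a gripper value outside its range is refused whole. The fingers move at their own pace and stop on an object; FORCE is the grip in N (left out, the last holds). Time passes only in rows, so rows that do not move let the fingers close. It gives the time, the measured TCP pose, the force, the opening and the grip force at its end, in the units of the state.
- bot.sense(): the state, without advancing time (a new reading comes with each control period).
- optics.read_camera(name): name is "scene" or "top"; returns the picture (384x512x3 uint8, red, green, blue); there is no depth.
- optics.camera_model(name): a dict with "fovy" (degrees; the focal length in pixels is half the picture's height over the tangent of half this angle, whatever the lens; pixels are square), "cx", "cy" (the principal point, pixels), "dist_coeffs" ([k1, k2, p1, p2, k3] as OpenCV has them; the pictures are not rectified), "xyz" and "orientation" of the camera in the world. Camera axes: x right, y down, z forward; pixel columns grow to the right and rows downward; lengths in m; the calibration is good to about 2 mm. A picture is of the moment at which its call begins. camera_model takes no time and is no camera call.
- bot.sign_off(): hands the job in; it is judged then, once.
The state is a dict: "time_s": time; "joint_pos": joint angles; "qvel": joint speeds; "effort": joint torques, N m; "eef_pos": TCP position; "tool_rot": TCP orientation; "wrist_force": force on the tool from outside, world axes, zero at the start; "torque": the same for the moment, N m; "opening": opening from 0.0 (shut) to 1.0 (fully open); "finger_force": force on a finger pad.
Only numpy, scipy, OpenCV 4.12 (cv2) and the standard library are available. Lean on these libraries where they do the work, as an engineer would, in place of code of your own. Each camera call takes 0.05 s, during which the arm holds its last target. There are 200 camera calls.

### The job

Of the three coated glass plates in the slotted rack, slide the one of middle width straight up out of its slot, holding it only by the bare glass band along its top and never touching its white coating, and set it on the leaning reading stand: lower edge on the stand's ledge, back flat against the two rails, square and centred, bare band uppermost. The ledge is clamped at a different height each time, so feel for it: lower the plate gently until it rests on the ledge and only then let go, without pressing hard or letting it drop. Leave the other two plates standing in their slots and do not disturb the vials, the jar and the beaker.

Things in the scene. Friction and masses are not known exactly. Their poses are not given: they have to be found in the camera images.
- plate_middle: the plate to move: glass plate 8 mm thick (its x), 80 mm wide (its y), 120 mm tall (its z), 192 g, white coating on both faces except a clear bare band 20 mm high along the top; origin at the centre of its lower edge, z up along the plate. At the start it stands in one of the rack's slots, its top edge about 128 mm above the bench
- coat_middle: the coated part of the middle plate: its lower 100 mm, white, part of the plate and flush with the bare band; same frame as plate_middle. Fingers must keep off it, so a grasp has at most 20 mm of bite, and the plate must not be pushed up through the fingers
- plate_narrow: glass plate 8 mm thick (its x), 60 mm wide (its y), 120 mm tall (its z), 144 g, white coating on both faces except a clear bare band 20 mm high along the top; origin at the centre of its lower edge, z up along the plate; stays in the rack
- plate_wide: glass plate 8 mm thick (its x), 100 mm wide (its y), 120 mm tall (its z), 240 g, white coating on both faces except a clear bare band 20 mm high along the top; origin at the centre of its lower edge, z up along the plate; stays in the rack
- rack: fixed grey plastic rack, 150 (x) by 126 mm (y), origin under its centre, z up. Three slots 11 mm wide, 114 mm long, run along its y at x = -46, 0, +46 mm, each between its own 5 mm walls; slot floors 8 mm, slot walls 85 mm, end walls 58 mm above the bench. Plates face along the rack's x and stand 43 mm proud, 38 mm clear of each other
- rack_pad (a point): point in the middle slot, 42 mm above the bench, where a rubber spring pad (one in each slot) presses the plate about 1.5 mm towards the rack's +x against the slot wall with about 5 N; drawing a plate out drags with some 5 to 12 N until its lower edge has passed the pad
- stand: fixed reading stand, white foot plate 150 mm (x) by 110 mm (y) by 12 mm, origin under it on the bench; carries the backrest, which leans towards the stand's -x, so its front looks along the stand's +x and upward
- backrest: backrest fixed to the stand, leaning 25 degrees from vertical; z runs up along its two aluminium rails, y across, x out of the front. Rail fronts at x = 0; rails 14 mm wide at y = -31 and +31 mm, from z = -20 to 105 mm, open between them save a crossbar behind at z = 62 mm. Origin 32 mm above the bench, midway between the rails
- backrest_mid (a point): point on the backrest's front plane midway between the rails, at its z = 22.5 mm: the middle of the ledge's range. The ledge (not reported) is square to the rails, 92 mm wide, 25 mm deep with a 4 mm high lip at its outer end; its top is clamped anywhere from 17.5 mm below to 17.5 mm above this point (backrest z = 5 to 40 mm); the clamp holds 60 N
- vial0: amber glass vial with white screw cap, 28 mm diameter, 60 mm tall, origin under its centre; a bystander beside the rack
- vial1: amber glass vial with white screw cap, 28 mm diameter, 60 mm tall, origin under its centre; a bystander beside the rack
- vial2: amber glass vial with white screw cap, 28 mm diameter, 60 mm tall, origin under its centre; a bystander in front of the stand
- vial3: amber glass vial with white screw cap, 28 mm diameter, 60 mm tall, origin under its centre; a bystander between rack and stand
- jar: amber glass jar with blue cap, 68 mm diameter, 90 mm tall, origin under its centre; a bystander between rack and stand
- beaker: glass beaker, 64 mm diameter, 75 mm tall, origin under its centre; a bystander at the back
Not all that is in view belongs to the job. Leave any blue look-alike of the stand alone. Leave any blue look-alike of the plate_narrow alone.

How it is judged:
By the outcome, as a careful person would: the job done as asked, in the order asked, and still so for the second after the job is handed in, with the robot touching nothing.
It also fails if it takes over 51 s, if anything falls off the work surface, if the arm or the gripper's body presses on something with over 40 N, if the wrist force passes 120 N, or if a joint passes its speed limit or range.

## Working session

There is one attempt and no reset: what is moved stays moved. The work goes in short steps, Python scripts to look and compute and a shell command to move; the robot and the scene stay as the last step left them, time stands still between calls to the robot, and variables do not carry over. Pictures are saved under pics/ and viewed, at most 10 in all, crops included, and the job is handed in when it is done.

```bash
ls; mkdir -p pics; python3 - <<'E'
from plant import bot, optics
import cv2
for n in ("scene","top"):
    im=optics.read_camera(n); cv2.imwrite(f"pics/{n}0.png",im[:,:,::-1]); print(n,optics.camera_model(n))
print(bot.sense(), bot.pinch_z)
E
```

```text
pics
scene {'fovy': 57.22241400223975, 'cx': 255.57406792191844, 'cy': 190.5412357063034, 'dist_coeffs': array([-0.07535385,  0.        ,  0.        ,  0.        ,  0.        ]), 'xyz': array([0.98041323, 0.56056868, 0.74944218]), 'orientation': array([-0.12903659,  0.28131962,  0.86884099, -0.38642486])}
top {'fovy': 57.578494217058754, 'cx': 263.3444251304741, 'cy': 192.823935355376, 'dist_coeffs': array([-0.04118875,  0.        ,  0.        ,  0.        ,  0.        ]), 'xyz': array([ 0.42400321, -0.05990859,  1.13503232]), 'orientation': array([ 0.04377814, -0.69793787,  0.71409681, -0.03212401])}
{'time_s': 0.1, 'joint_pos': array([ 1.44913174e+00,  3.59323661e-01,  1.11434251e-02, -2.93767371e-04,
       -1.22409529e+00, -2.88109288e-01]), 'qvel': array([-0.00096386, -0.00084417,  0.00228614,  0.00064909,  0.00160352,
        0.00088341]), 'effort': array([-2.59675289e-03, -5.84765625e+01,  2.94107956e+01,  6.95453972e+00,
       -3.13953809e-03,  7.98343279e-06]), 'eef_pos': array([0.26876419, 0.61868263, 0.21025155]), 'tool_rot': array([ 7.48521547e-04,  9.79073540e-01, -2.03505373e-01, -7.61486881e-05]), 'wrist_force': array([ 0.29154227, -0.2710485 ,  0.33280665]), 'torque': array([ 0.05105739, -0.02828772,  0.00281995]), 'finger_force': 0.0, 'opening': 0.9977031205042053} -0.0187
```

View pics/scene0.png

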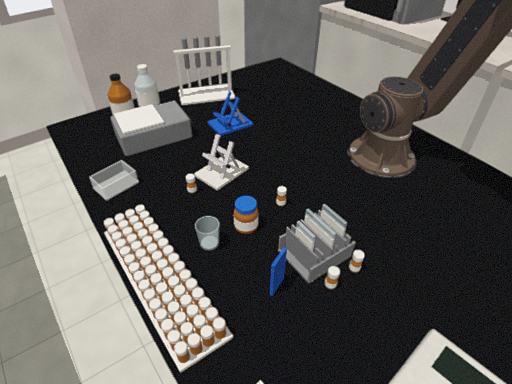

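View pics/top0.png

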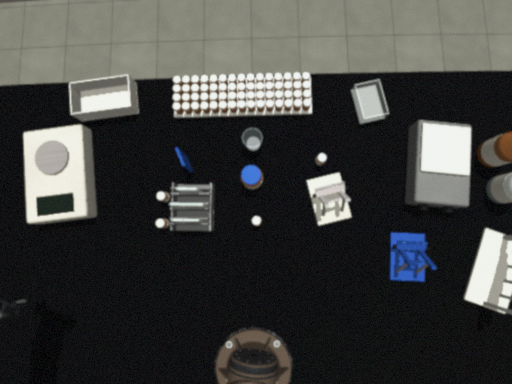

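The scene picture shows the rack at about (317,242) with three plates, the white stand at (221,165), a blue stand look-alike at (230,118) and a blue plate look-alike at (278,270). In the top picture the rack is at (191,207), the white stand at (329,198), the blue stand at (408,256) and the blue plate at (184,160). Next I'll take close crops of the rack and the stand.

```bash
python3 - <<'E'
import cv2, numpy as np
s=cv2.imread("pics/scene0.png"); t=cv2.imread("pics/top0.png")
def c(im,x,y,w=66,h=50): return cv2.resize(im[y:y+h*1,x:x+w],(396,300),interpolation=cv2.INTER_CUBIC)
# scale 6
o=np.vstack([np.hstack([cv2.resize(s[200:280,270:376],(396,300),interpolation=cv2.INTER_CUBIC),c(t,155,180)]),np.hstack([c(s,188,135),c(t,298,173)])])
cv2.imwrite("pics/crop1.png",o)
E
```

```text
(no output)
```

View pics/crop1.png

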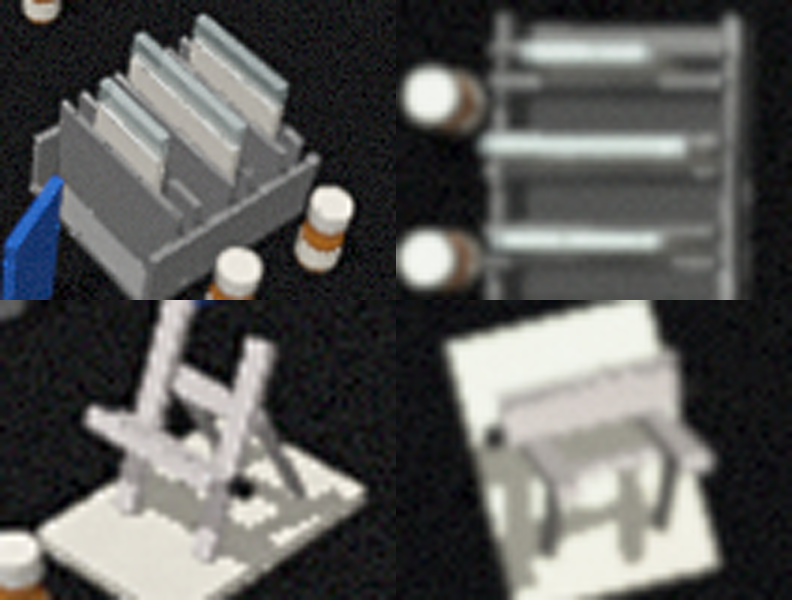

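The top crop shows three plates with top edges about 21, 34 and 28.5 px long. At a range of 1.007 m that gives 60, 98 and 82 mm.

Things that could be taken for the target (top view pixels):
- **Narrow plate:** (186,188)
- **Wide plate:** (186,204)
- **Middle plate:** (185,220), which I choose. It is the one nearest the robot, and the far one in the scene view.
- **Blue look-alike plate:** (184,160)

For the stand, the white one is at (329,198) and the blue one at (408,256). I choose the white one. Its ledge faces the image top, which is world +x.

```bash
cat > h.py <<'E'
import cv2, numpy as np
from scipy.spatial.transform import Rotation as R
from plant import bot, optics
def cam(n):
    m=optics.camera_model(n); f=192/np.tan(np.radians(m["fovy"]/2))
    K=np.array([[f,0,m["cx"]],[0,f,m["cy"]],[0,0,1]]); w,x,y,z=m["orientation"]
    return K,m["dist_coeffs"],m["xyz"],R.from_quat([x,y,z,w])
def plane(n,p,h):
    K,d,c,r=cam(n); p=np.asarray(p,float).reshape(-1,1,2)
    u=cv2.undistortPoints(p,K,d)[:,0]; v=r.apply(np.c_[u,np.ones(len(u))])
    return c+v*((h-c[2])/v[:,2])[:,None]
def proj(n,P):
    K,d,c,r=cam(n); q=r.inv().apply(np.asarray(P,float).reshape(-1,3)-c)
    return cv2.projectPoints(q,np.zeros(3),np.zeros(3),K,d)[0][:,0]
E
python3 - <<'E'
from h import *
t=cv2.imread("pics/top0.png"); s=cv2.imread("pics/scene0.png")
# plates' top edges in the top view
g=t[183:225,165:207].min(2); m=(g>175).astype(np.uint8)
for c in cv2.findContours(m,0,cv2.CHAIN_APPROX_NONE)[0]:
    if len(c)<20: continue
    yy,xx=np.nonzero(cv2.drawContours(np.zeros_like(m),[c],-1,1,-1)); 
    P=plane("top",np.c_[xx+165,yy+183],.128)[:,:2]; ce=P.mean(0); e=np.linalg.svd(P-ce,full_matrices=0)[2][0]
    q=(P-ce)@e; print("plate",len(xx),ce.round(4),"mid",(ce+e*(q.max()+q.min())/2).round(4),"len",(np.ptp(q)+.0025).round(4),"ang",np.degrees(np.arctan2(e[1],e[0])).round(2))
# foot of the stand: warm white
for n,im,(x0,y0,x1,y1) in (("top",t,(300,168,358,230)),("scene",s,(185,135,255,192))):
    a=im[y0:y1,x0:x1].astype(int); m=((a[:,:,2]-a[:,:,0]>4)&(a.min(2)>95)).astype(np.uint8)
    m=cv2.morphologyEx(m,cv2.MORPH_OPEN,np.ones((2,2)))
    cs=cv2.findContours(m,0,cv2.CHAIN_APPROX_NONE)[0]; pts=np.vstack([c for c in cs if cv2.contourArea(c)>25])[:,0]+[x0,y0]
    P=plane(n,pts,.012)[:,:2].astype(np.float32)
    r=cv2.minAreaRect(P*1000); print(n,r, cv2.boxPoints(r).round(1).tolist())
    cv2.imwrite(f"pics/m_{n}.png",m*255)
E
python3 - <<'E'
import cv2,numpy as np
a=cv2.imread("pics/m_top.png");b=cv2.imread("pics/m_scene.png")
cv2.imwrite("pics/m.png",np.hstack([cv2.resize(a,(348,372),interpolation=0),cv2.resize(b,(420,372),interpolation=0)]))
E
```

```text
plate 53 [0.4607 0.1844] mid [0.4607 0.184 ] len 0.0784 ang -91.44
plate 80 [0.5059 0.1765] mid [0.5061 0.1797] len 0.0935 ang -92.2
plate 56 [0.5523 0.1796] mid [0.5523 0.1797] len 0.0585 ang -91.43
top ((520.67431640625, -258.87872314453125), (154.0658721923828, 120.93627166748047), 12.824490547180176) [[432.1000061035156, -217.0], [459.0, -334.8999938964844], [609.2000122070312, -300.70001220703125], [582.4000244140625, -182.8000030517578]]
scene ((491.1560974121094, -286.05780029296875), (294.61773681640625, 182.82354736328125), 36.14192581176758) [[318.29998779296875, -299.1000061035156], [426.1000061035156, -446.79998779296875], [664.0, -273.0], [556.2000122070312, -125.4000015258789]]
```

View pics/m.png

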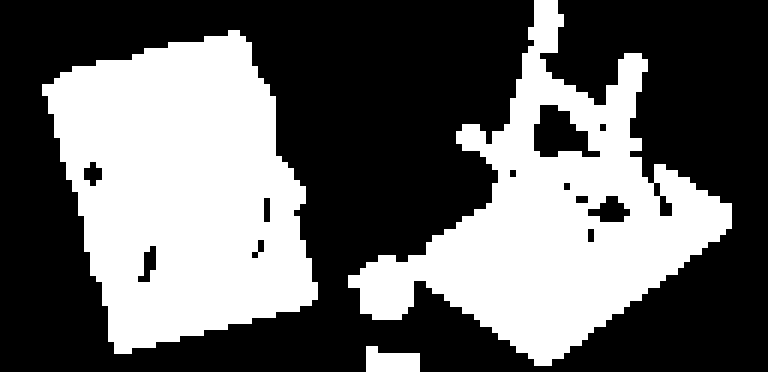

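The mask shows the foot plate whole in the top view, with corners at about (307,183), (340,173), (353,217) and (319,226). In the scene view its lower two edges are clear, and a vial merges at the left. I'll fit the known 150x110 rectangle to the edge points.

```bash
python3 - <<'E'
from h import *
from scipy.optimize import least_squares
def res(v,P,full=False):
    c,s=np.cos(v[2]),np.sin(v[2]); q=(P-v[:2])@np.array([[c,-s],[s,c]])
    d=np.abs(q)-np.array([.075,.055])-v[3]
    return np.where(np.abs(d[:,0])<np.abs(d[:,1]),d[:,0],d[:,1]) , d
for n,(x0,y0) in (("top",(300,168)),("scene",(185,135))):
    m=cv2.imread(f"pics/m_{n}.png",0)
    cs=cv2.findContours(m,0,cv2.CHAIN_APPROX_NONE)[0]; pts=max(cs,key=cv2.contourArea)[:,0]+[x0,y0]
    P=plane(n,pts,.012)[:,:2]; v=np.array([.519,-.256,.2,0])
    for k in range(8):
        r,d=res(v,P); ok=(np.abs(r)<(.012 if k<3 else .005))&(d.max(1)<.012)
        f=lambda w:np.r_[res(w,P[ok])[0], (w[3])*3]
        v=least_squares(f,v,loss="soft_l1",f_scale=.001).x
    r=res(v,P[ok])[0]; print(n,v[:2].round(4),np.degrees(v[2]).round(2),"margin",v[3].round(4),ok.sum(),"rms",r.std().round(4))
# plate: target top edge in scene view
t=cv2.imread("pics/scene0.png")
print(proj("scene",[[.4607,.144,.128],[.4607,.224,.128],[.4607,.184,.128]]).round(1), proj("top",[[.4607,.184,.128]]).round(1))
c=cv2.imread("pics/scene0.png")[200:262,300:362]; cv2.imwrite("pics/t.png",cv2.resize(c,(620,620)))
# rails: backrest geometry prediction in both views for stand guess
E
```

```text
top [ 0.5197 -0.2561] 12.67 margin 0.0004 148 rms 0.0014
scene [ 0.5273 -0.2431] 12.92 margin 0.0019 92 rms 0.0015
[[322.6 203.9]
 [345.7 222.6]
 [333.8 213. ]] [[185.  219.4]]
```

The scene fit traced the bench-level edge. Shifted to z=0 it gives (0.520,-0.256), in agreement with the top view. The foot is therefore at (0.520,-0.2565) with a yaw of 12.8°. Next I need the backrest's position on the foot, so I'll look closely at the rails.

```bash
python3 - <<'E'
import cv2,numpy as np
s=cv2.imread("pics/scene0.png")[132:192,195:245]; t=cv2.imread("pics/top0.png")[178:218,304:354]
I=cv2.INTER_LANCZOS4
a=cv2.resize(s,(500,600),interpolation=I); b=np.zeros((600,300,3),np.uint8)
b[:240]=cv2.resize(t,(300,240),interpolation=I); b[250:600]=cv2.resize(cv2.imread("pics/scene0.png")[200:250,312:355],(300,350),interpolation=I)
cv2.imwrite("pics/crop2.png",np.hstack([a,b]))
E
```

```text
(no output)
```

View pics/crop2.png

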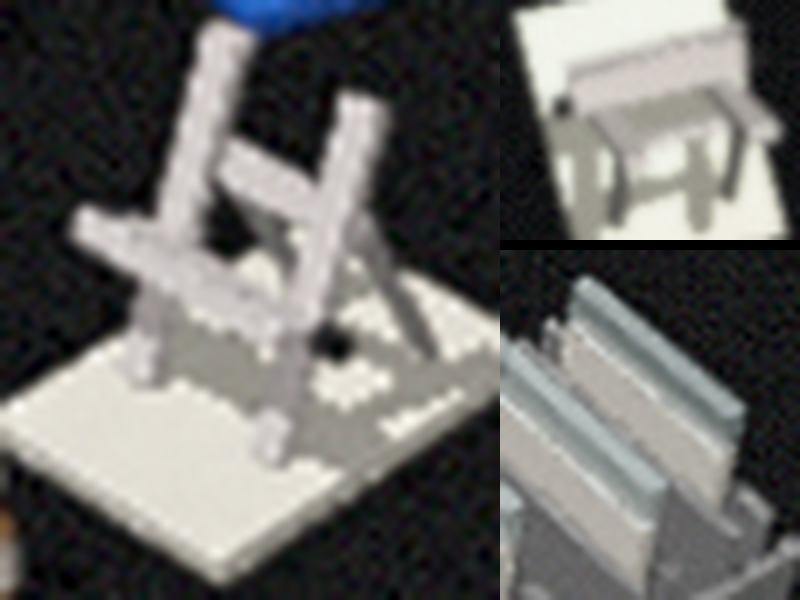

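The stand crop shows the bottoms of the rail fronts at about scene px (221.4,178.0) for the +y rail and (208.7,170.0) for the -y rail. The rail tops are near (231,142) and (218,135). The plate crop shows the target's bare band clear from (320,204) to (346,222).

```bash
python3 - <<'E'
from h import *
yaw=np.radians(12.8); sx=np.array([np.cos(yaw),np.sin(yaw),0]); sy=np.array([-sx[1],sx[0],0]); S=np.array([.5195,-.2565,0])
P=plane("scene",[[221.4,178.0],[208.7,170.0]],.0139)-S
print("rail feet in stand frame", np.c_[P@sx,P@sy].round(4))
bz=np.array([0,0,1])*np.cos(np.radians(25))-sx*np.sin(np.radians(25)); 
for x0 in (0.0,.01,.02,.03):
    B=S+sx*x0+[0,0,.032]
    pts=[B+sy*y+bz*z for y in(.031,-.031) for z in (-.02,.105)]+[B+sy*.046+bz*.0+0*sx]
    print(x0,proj("scene",pts).round(1).tolist(), "top",proj("top",pts).round(1).tolist())
E
```

```text
rail feet in stand frame [[ 0.038   0.0359]
 [ 0.0368 -0.0257]]
0.0 [[226.7, 173.1], [236.7, 137.6], [213.7, 165.5], [223.0, 130.7], [231.5, 169.5]] top [[320.0, 199.0], [330.4, 213.2], [338.6, 194.3], [351.1, 207.9], [316.9, 202.2]]
0.01 [[224.6, 174.5], [234.6, 138.9], [211.6, 166.8], [220.8, 131.9], [229.4, 170.9]] top [[319.2, 196.0], [329.5, 209.8], [337.8, 191.3], [350.2, 204.6], [316.1, 199.1]]
0.02 [[222.4, 176.0], [232.4, 140.3], [209.4, 168.2], [218.6, 133.2], [227.2, 172.4]] top [[318.4, 193.0], [328.6, 206.4], [336.9, 188.3], [349.3, 201.2], [315.3, 196.1]]
0.03 [[220.3, 177.4], [230.1, 141.6], [207.3, 169.6], [216.4, 134.4], [225.1, 173.8]] top [[317.6, 190.0], [327.6, 203.1], [336.1, 185.3], [348.3, 197.9], [314.5, 193.0]]
```

```bash
python3 - <<'E'
from h import *
t=cv2.imread("pics/top0.png").mean(2); s=cv2.imread("pics/scene0.png").mean(2)
def cross(row,a,b,th):   # subpixel crossings of threshold
    v=row[a:b]; i=np.nonzero((v[:-1]<th)!=(v[1:]<th))[0]; return [round(float(a+k+(th-v[k])/(v[k+1]-v[k])),1) for k in i]
print("top rows"); [print(r,cross(t[r],335,358,90)) for r in range(190,205)]
print("scene rows"); [print(r,cross(s[r],205,240,100)) for r in list(range(133,150))+[176,177,178,179]]
yaw=np.radians(12.8); sx=np.array([np.cos(yaw),np.sin(yaw),0]); sy=np.array([-sx[1],sx[0],0]); S=np.array([.5195,-.2565,0])
bz=np.array([0,0,1])*np.cos(np.radians(25))-sx*np.sin(np.radians(25)); B=S+sx*.028+[0,0,.032]
print("pred top, -y rail -y edge z 70..105",proj("top",[B-sy*.038+bz*z for z in(.07,.09,.105)]).round(1).tolist(),proj("top",[B-sy*.024+bz*.105]).round(1))
for y in(.024,-.038): print("pred scene left edge",y,proj("scene",[B+sy*y+bz*z for z in(.08,.1,.105)]).round(1).tolist())
E
```

```text
top rows
190 [345.0]
191 [345.1]
192 [345.1]
193 [345.4]
194 [346.3]
195 [347.3]
196 [348.2]
197 [349.3]
198 [350.2]
199 [350.6]
200 [350.4]
201 [349.8]
202 [348.4]
203 [348.3]
204 [348.5]
scene rows
133 []
134 [215.2, 218.9]
135 [214.4, 220.1]
136 [214.2, 220.0]
137 [214.2, 219.4]
138 [214.0, 218.8]
139 [213.4, 218.7]
140 [213.2, 218.3]
141 [213.1, 218.2, 228.5, 231.0]
142 [212.8, 217.8, 228.1, 232.8]
143 [212.4, 217.6, 228.1, 233.2]
144 [212.1, 217.3, 228.0, 233.1]
145 [212.1, 217.6, 227.4, 232.7]
146 [211.8, 219.8, 227.1, 232.6]
147 [211.4, 221.5, 227.0, 232.2]
148 [211.2, 223.4, 226.5, 231.7]
149 [211.0, 225.3, 226.4, 231.5]
176 [236.9]
177 [235.4]
178 [233.9]
179 [232.8]
pred top, -y rail -y edge z 70..105 [[347.1, 194.1], [349.2, 196.3], [350.9, 197.9]] [[346.2 199.1]]
pred scene left edge 0.024 [[227.0, 147.9], [228.6, 142.0], [229.0, 140.5]]
pred scene left edge -0.038 [[213.4, 140.6], [214.9, 134.8], [215.3, 133.4]]
```

Backrest origin is about (0.547,-0.249,0.032) with a yaw of 12.8°. The target's top edge is centred at (0.460,0.184,0.128) with its normal at -1.4°. I'll move over the rack with the claw part open.

```bash
python3 -m creep '{"translation":[[0.62,0.58,0],[0.62,0.58,0],[0.62,0.58,0],[0.62,0.58,0],[0.62,0.58,0],[0.62,0.58,0],[0.62,0.58,0]],"dr":[[0,0,1],[0,0,0],[0,0,0],[0,0,0],[0,0,0],[0,0,0],[0,0,-1]],"claw":[0.36,0.36,0.36,0.36,0.36,0.36,0.36]}' 60
```

```text
time_s: 0.68
eef_pos: [0.3483, 0.3933, 0.2108]
tool_rot: [0.0, 0.979, -0.204, -0.0]
wrist_force: [0.3, 1.1, 0.4]
opening: 0.364
finger_force: 0.0
```

```bash
cat >> h.py <<'E'
def togo(pos,Rt,nocam=True):
    """shift and turn to a goal TCP pose, in tool axes and row units (total)"""
    s=bot.sense(); w,x,y,z=s["tool_rot"]; r=R.from_quat([x,y,z,w])
    print("t",round(s["time_s"],2),"pos",s["eef_pos"].round(4),"F",s["wrist_force"].round(1),"open",round(s["opening"],3),"grip",round(s["finger_force"],1))
    print("shift units",(r.inv().apply(np.asarray(pos)-s["eef_pos"])/.04).round(2),"turn units",((r.inv()*Rt).as_rotvec()/.08).round(2),"q",s["joint_pos"].round(2))
def frame(y,z):
    y=y/np.linalg.norm(y); z=z/np.linalg.norm(z); return R.from_matrix(np.c_[np.cross(y,z),y,z])
a=np.radians(-1.4); GR=frame(np.array([-np.cos(a),-np.sin(a),0]),np.array([0,0,-1.]))
GP=np.array([.460,.184,.0])
yaw=np.radians(12.8); sx=np.array([np.cos(yaw),np.sin(yaw),0]); sy=np.array([-sx[1],sx[0],0])
T=np.radians(25); bz=np.array([0,0,np.cos(T)])-sx*np.sin(T); bx=sx*np.cos(T)+np.array([0,0,np.sin(T)])
B=np.array([.5471,-.2492,.032]); SR=frame(-bx,-bz)
E
python3 -c "
from h import *
togo(GP+[0,0,.2],GR)"
```

```text
t 0.68 pos [0.3483 0.3933 0.2108] F [0.3 1.1 0.4] open 0.364 grip 0.0
shift units [4.65 3.68 0.27] turn units [ 1.000e-02 -0.000e+00  1.481e+01] q [ 1.22  0.11 -0.32 -0.   -1.14 -0.06]
```

```bash
python3 -m creep '{"translation":[[0.66,0.53,0],[0.66,0.53,0],[0.66,0.53,0],[0.66,0.53,0],[0.66,0.53,0],[0.66,0.53,0],[0.66,0.53,0],[0,0,0],[0,0,0],[0,0,0]],"dr":[[0,0,0],[0,0,0],[0,0,0],[0,0,0],[0,0,0],[0,0,0],[0,0,0],[0,0,1],[0,0,1],[0,0,1]],"claw":[0.36,0.36,0.36,0.36,0.36,0.36,0.36,0.36,0.36,0.36]}' && python3 -m creep '{"translation":[[0,0,0],[0,0,0],[0,0,0],[0,0,0],[0,0,0],[0,0,0],[0,0,0],[0,0,0],[0,0,0],[0,0,0]],"dr":[[0,0,1],[0,0,1],[0,0,1],[0,0,1],[0,0,1],[0,0,1],[0,0,1],[0,0,1],[0,0,1],[0,0,1]],"claw":[0.36,0.36,0.36,0.36,0.36,0.36,0.36,0.36,0.36,0.36]}'; python3 -c "
from h import *
togo(GP+[0,0,.16],GR)"
```

```text
time_s: 1.52
eef_pos: [0.4587, 0.1843, 0.2108]
tool_rot: [0.0, 0.947, -0.322, -0.0]
wrist_force: [-0.6, -0.9, 0.2]
opening: 0.36
finger_force: 0.0
time_s: 2.35
eef_pos: [0.4584, 0.1852, 0.2108]
tool_rot: [0.0, 0.747, -0.665, -0.0]
wrist_force: [-0.4, 0.9, 0.2]
opening: 0.362
finger_force: 0.0
t 2.35 pos [0.4584 0.1852 0.2108] F [-0.4  0.9  0.2] open 0.362 grip 0.0
shift units [ 0.03 -0.04  1.27] turn units [ 0.01 -0.    1.77] q [ 0.78  0.06 -0.38 -0.   -1.14 -0.67]
```

```bash
python3 -m creep '{"translation":[[0,0,0],[0,0,0],[0.03,-0.04,0.3],[0,0,0.4],[0,0,0.4],[0,0,0.17],[0,0,0]],"dr":[[0,0,0.9],[0,0,0.87],[0,0,0],[0,0,0],[0,0,0],[0,0,0],[0,0,0]],"claw":[0.36,0.36,0.36,0.36,0.36,0.36,0.36]}'; python3 - <<'E'
from h import *
togo(GP+[0,0,.112],GR)
o=[]
for n,(x,y) in (("top",(160,180)),("scene",(300,170))):
    im=optics.read_camera(n)[:,:,::-1]; cv2.imwrite(f"pics/{n}1.png",im); w,h=(66,60) if n=="top" else (80,90)
    o.append(cv2.resize(im[y:y+h,x:x+w],(400,450),interpolation=cv2.INTER_CUBIC))
cv2.imwrite("pics/crop3.png",np.hstack(o))
E
```

```text
time_s: 2.93
eef_pos: [0.4592, 0.1833, 0.1586]
tool_rot: [-0.002, -0.7, 0.714, 0.0]
wrist_force: [0.3, -0.3, -0.4]
opening: 0.357
finger_force: 0.0
t 2.93 pos [0.4592 0.1833 0.1586] F [ 0.3 -0.3 -0.4] open 0.357 grip 0.0
shift units [-0.02 -0.02  1.17] turn units [ 0.03 -0.03  0.04] q [ 0.78  0.11 -0.45 -0.   -1.02 -0.8 ]
```

View pics/crop3.png

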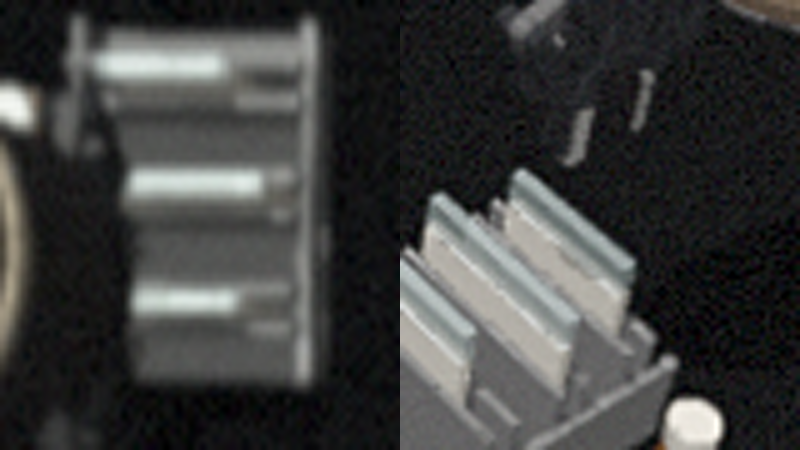

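The scene crop shows the two fingertips at about (334,203) and (347.5,196), above the target band's midpoint at about (334.5,213). I'll check that against the projection of the TCP.

```bash
python3 - <<'E'
from h import *
p=np.array([.4592,.1833,.1586]); 
g=.0153
for dz in (0,.006,.012,.03): print(dz,proj("scene",[p+[0,0,dz],p+[g,0,dz],p-[g,0,-dz],p+[g,.011,dz],p+[g,-.011,dz]]).round(1).tolist())
im=cv2.imread("pics/scene1.png").mean(2).astype(int); print(im[180:212:2,328:356])
E
```

```text
0 [[336.0, 203.7], [331.6, 206.3], [340.4, 201.2], [334.9, 208.9], [328.3, 203.7]]
0.006 [[336.4, 201.9], [332.0, 204.5], [340.8, 199.4], [335.2, 207.1], [328.7, 201.9]]
0.012 [[336.8, 200.1], [332.3, 202.7], [341.3, 197.6], [335.7, 205.3], [329.1, 200.1]]
0.03 [[338.1, 194.6], [333.5, 197.2], [342.5, 192.1], [336.9, 199.8], [330.2, 194.6]]
[[ 32  33  33  44  37  36  41  37  38  34  26  29  40  34  31  41  36  40
   39  38  34  36  37  37  31  30  26  27]
 [ 27  36  35  29  35  31  24  28  36  32  37  39  47  31  35  32  35  33
   30  25  32  30  31  36  31  35  26  18]
 [ 36  32  42  36  34  28  31  27  34  37  48  34  26  34  16  23  29  30
   30  41  94 110  70  31  24  15  31  16]
 [ 20  37  38  34  43  36  40  30  52  40  33  31  19  18  25  29  27  31
   23  27  70 103  82  34  26  18  26  25]
 [ 28  37  29  34  32  37  37  45  45  40  36  28  17  21  30  30  28  28
   22  41  93  97  45  20  18  31  24  12]
 [ 28  24  37  36  29  45  43  44  34  45  33  27  19  14  31  28  20  29
   28  68 100  82  28  26  28  26  14  23]
 [ 28  28  32  35  25  30  39  64 102 115  93  30  23  
[... 415 characters left out ...]
 24  17  30  30  34  53 100 116 109  40  19  24  25  22  30  24  26  28
   19  26  19  22  24  20  23  24  25  17]
 [ 21  25  27  31  60 112 107  69  33  29  20  23  24  20  26  25  22  19
   22  14  17  23  28  19  18  25  17  23]
 [ 14  28  21  21  11  19  11  21  19  15  22  20  21  20  12  25  19  22
   20  19  18  32  21  29  22  19  24  20]
 [ 78  18  22  23  26  17  28  22  24  14  23  22  27  16  27  12  18  33
   19  33  28  21  19  27  19  20  21  26]
 [172 159 101  36  15  15  23  17  18  27  27  15  29  28  21  20  33  29
   28  24  26  31  34  33  15  28  26  21]
 [131 165 171 167 139  63  15  13  18  19  19  21  21  21  18  27  23  21
   23  22  23  20  16  18  24  11  22  24]]
```

The lateral position agrees, and I trust the tool calibration for height. I'll lower to TCP z=0.112 and close.

```bash
python3 -m creep '{"translation":[[-0.02,-0.02,0.3],[0,0,0.3],[0,0,0.3],[0,0,0.15],[0,0,0.12],[0,0,0],[0,0,0]],"dr":[[0,0,0.03],[0,0,0],[0,0,0],[0,0,0],[0,0,0],[0,0,0],[0,0,0]],"claw":[0.36,0.36,0.36,0.36,0.36,0.36,0.36]}'; python3 -c "
from h import *
togo(GP+[0,0,.112],GR)"
```

```text
time_s: 3.62
eef_pos: [0.4613, 0.1851, 0.1141]
tool_rot: [0.0, -0.699, 0.715, -0.0]
wrist_force: [-0.6, 0.9, -0.2]
opening: 0.361
finger_force: 0.0
t 3.62 pos [0.4613 0.1851 0.1141] F [-0.6  0.9 -0.2] open 0.361 grip 0.0
shift units [0.03 0.03 0.05] turn units [-0.01  0.    0.02] q [ 0.78  0.16 -0.51  0.   -0.91 -0.8 ]
```

```bash
python3 -m creep '{"translation":[[0,0,0.03],[0,0,0],[0,0,0],[0,0,0],[0,0,0],[0,0,0],[0,0,0],[0,0,0]],"dr":[[0,0,0],[0,0,0],[0,0,0],[0,0,0],[0,0,0],[0,0,0],[0,0,0],[0,0,0]],"claw":[0.2,0.14,0.05,0,0,0,0,0]}' 25; python3 - <<'E'
from h import *
togo(GP+[0,0,.112],GR)
im=optics.read_camera("scene")[:,:,::-1]; cv2.imwrite("pics/scene2.png",im)
cv2.imwrite("pics/crop4.png",cv2.resize(im[170:250,300:380],(600,600),interpolation=cv2.INTER_CUBIC))
E
```

```text
time_s: 4.28
eef_pos: [0.461, 0.1849, 0.1123]
tool_rot: [0.0, -0.699, 0.715, 0.0]
wrist_force: [0.4, -0.4, -0.0]
opening: -0.003
finger_force: 0.0
t 4.28 pos [0.461  0.1849 0.1123] F [ 0.4 -0.4 -0. ] open -0.003 grip 0.0
shift units [0.02 0.03 0.01] turn units [-0.    0.    0.02] q [ 0.78  0.16 -0.51 -0.   -0.9  -0.8 ]
```

View pics/crop4.png

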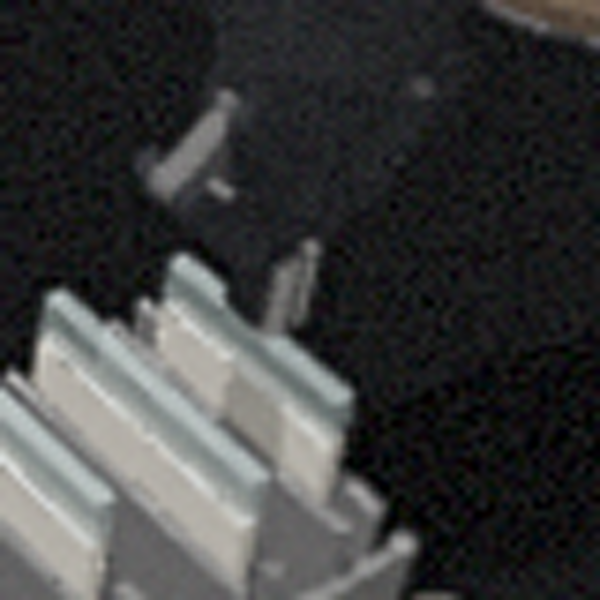

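The claw closed fully with no contact. In the picture the finger ends look to sit about 6 mm above the plate's top edge, around (338,213), and there is a shadow on the plate. I'll check numerically whether the dark patch is shadow or finger.

```bash
python3 - <<'E'
from h import *
print(bot.pinch_z,[a for a in dir(bot) if a[0]!='_'])
a=cv2.imread("pics/scene1.png").mean(2).astype(int);b=cv2.imread("pics/scene2.png").mean(2).astype(int)
print(a[202:232,326:345]);print(b[202:232,326:345])
print(proj("scene",[[.461,.196,z] for z in(.112,.128,.134)]).round(1).tolist())
E
```

```text
-0.0187 ['Unreachable', 'pinch_z', 'sense', 'sign_off']
[[ 19  17  21  25  27  31  60 112 107  69  33  29  20  23  24  20  26  25
   22]
 [ 16  26  24  27  28  19  30  45  46  32  17  28  19  29  10  30  23  26
   20]
 [ 44  13  14  28  21  21  11  19  11  21  19  15  22  20  21  20  12  25
   19]
 [142  68  18   6  25  23  22  17  24  19  28  26  30  25  32  27  20  24
   24]
 [172 163  78  18  22  23  26  17  28  22  24  14  23  22  27  16  27  12
   18]
 [166 173 161  91  38  16  25  15  26  26  26  24  16  33  18  23  20  28
   32]
 [140 166 172 159 101  36  15  15  23  17  18  27  27  15  29  28  21  20
   33]
 [116 135 170 171 161 105  50  29  20  22  29  24  15  29  21  28  24  15
   28]
 [109 112 131 165 171 167 139  63  15  13  18  19  19  21  21  21  18  27
   23]
 [131 112 103 117 159 167 166 133  71  34  27  16  26  18  12  24  24  22
   20]
 [155 130 115 112 127 154 170 172 162  89  35  14  21  15  27  22  28  28
   25]
 [176 154 134 114 113 122 148 165 169 155  98  38  15  15  29  19  24  23
   16]
 [207 173 164 146 117 110 116 140 163 172 157 109  55  21  21  13  34  1
[... 3166 characters left out ...]
7]
 [140 147 155 146 135 142 141 139 139 139 141 171 194 173 151 132 116 112
  112]
 [175 157 152 128 119 140 140 141 141 145 139 154 186 191 173 163 134 118
  109]
 [188 178 143 103  96 123 135 142 140 139 140 151 173 189 205 191 165 146
  118]
 [181 187 175 150 106  90 118 139 143 139 140 153 172 174 188 207 188 164
  141]
 [158 185 187 177 149 100  87 113 136 140 136 152 177 172 169 182 200 187
  159]
 [138 152 181 181 177 148 106  87 114 135 140 154 176 175 170 173 192 195
  158]
 [138 131 150 177 180 181 170 112  93 112 139 154 174 178 175 173 179 176
  145]
 [153 137 132 140 169 177 182 172 121  91 116 156 172 176 177 173 173 165
  127]]
[[336.2, 220.3], [337.2, 215.8], [337.6, 214.1]]
```

Dark finger pixels (about 30) cover the plate's top edge from above and end at the top-edge line. So the finger ends really are above the plate: either the plate or the tool is a couple of centimetres off the reported height. I'll touch down gently with the shut fingers on the bare top edge to measure it.

```bash
python3 -m creep '{"translation":[[0,0,0.03],[0,0,0.03],[0,0,0.03]],"dr":[[0,0,0],[0,0,0],[0,0,0]],"claw":[0,0,0]}' 25; python3 -m creep '{"translation":[[0,0,0.03],[0,0,0]],"dr":[[0,0,0],[0,0,0]],"claw":[0,0]}'; python3 -m creep '{"translation":[[0,0,0.03],[0,0,0]],"dr":[[0,0,0],[0,0,0]],"claw":[0,0]}'
```

```text
time_s: 4.58
eef_pos: [0.461, 0.1849, 0.1085]
tool_rot: [-0.0, -0.699, 0.715, 0.0]
wrist_force: [0.4, 0.6, 0.9]
opening: -0.0
finger_force: 0.0
time_s: 4.75
eef_pos: [0.461, 0.1849, 0.1079]
tool_rot: [-0.0, -0.699, 0.715, -0.0]
wrist_force: [-2.2, -0.5, 5.8]
opening: -0.003
finger_force: 2.8
time_s: 4.92
eef_pos: [0.4611, 0.1849, 0.1078]
tool_rot: [0.0, -0.699, 0.715, -0.0]
wrist_force: [-7.4, -1.6, 16.5]
opening: -0.001
finger_force: 8.4
```

Contact came at a reported TCP z of 0.108, so the true finger end lies about 20 mm behind the reported TCP. A 16 mm bite therefore needs a reported TCP of 0.092. I'll rise, open, go down and close.

```bash
python3 -m creep '{"translation":[[0,0,-0.3],[0,0,-0.3],[0,0,0],[0,0,0],[0,0,0]],"dr":[[0,0,0],[0,0,0],[0,0,0],[0,0,0],[0,0,0]],"claw":[0,0,0.36,0.36,0.36]}' 25; python3 -c "
from h import *
togo(GP+[0.0005,0.0005,.092],GR)"
```

```text
time_s: 5.33
eef_pos: [0.4607, 0.1847, 0.1298]
tool_rot: [-0.0, -0.699, 0.715, 0.0]
wrist_force: [-0.2, 0.1, -0.3]
opening: 0.365
finger_force: 0.0
t 5.33 pos [0.4607 0.1847 0.1298] F [-0.2  0.1 -0.3] open 0.365 grip 0.0
shift units [0.01 0.   0.94] turn units [ 0.01 -0.    0.02] q [ 0.78  0.14 -0.49 -0.   -0.95 -0.8 ]
```

```bash
python3 -m creep '{"translation":[[0,0,0.3],[0,0,0.25],[0,0,0.2],[0,0,0.1],[0,0,0.09],[0,0,0]],"dr":[[0,0,0],[0,0,0],[0,0,0],[0,0,0],[0,0,0],[0,0,0]],"claw":[0.36,0.36,0.36,0.36,0.36,0.36]}' && python3 -m creep '{"translation":[[0,0,0],[0,0,0],[0,0,0],[0,0,0],[0,0,0],[0,0,0],[0,0,0]],"dr":[[0,0,0],[0,0,0],[0,0,0],[0,0,0],[0,0,0],[0,0,0],[0,0,0]],"claw":[0.2,0.14,0.1,0.05,0,0,0]}' 25
```

```text
time_s: 5.83
eef_pos: [0.4607, 0.1846, 0.0918]
tool_rot: [-0.001, -0.699, 0.715, 0.0]
wrist_force: [0.9, -0.2, 0.5]
opening: 0.356
finger_force: 0.0
time_s: 6.42
eef_pos: [0.4608, 0.185, 0.0931]
tool_rot: [0.0, -0.699, 0.715, 0.0]
wrist_force: [-4.5, 2.0, 6.4]
opening: 0.085
finger_force: 25.5
```

```bash
python3 - <<'E'
from h import *
togo(GP+[0.0005,0.0005,.092],GR)
im=optics.read_camera("scene")[:,:,::-1]; cv2.imwrite("pics/scene3.png",im)
cv2.imwrite("pics/crop5.png",cv2.resize(im[180:250,300:370],(600,600),interpolation=cv2.INTER_CUBIC))
E
```

```text
t 6.42 pos [0.4608 0.185  0.0931] F [-4.5  2.   6.4] open 0.085 grip 25.5
shift units [0.01 0.01 0.03] turn units [0.   0.   0.02] q [ 0.78  0.18 -0.53 -0.   -0.86 -0.8 ]
```

View pics/crop5.png

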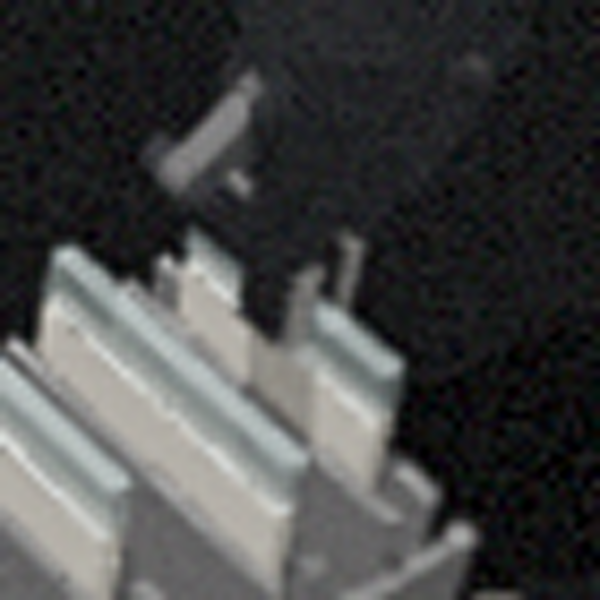

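The fingers hold the bare band and end just above the white line, with the opening at 0.085 (about 7–8 mm). I'll firm up the grip and draw the plate straight up.

```bash
python3 -m creep '{"translation":[[0,0,0],[0,0,0],[0,0,-0.1],[0,0,-0.15],[0,0,-0.2],[0,0,-0.2],[0,0,-0.2],[0,0,-0.2],[0,0,-0.2],[0,0,-0.2]],"dr":[[0,0,0],[0,0,0],[0,0,0],[0,0,0],[0,0,0],[0,0,0],[0,0,0],[0,0,0],[0,0,0],[0,0,0]],"claw":[0,0,0,0,0,0,0,0,0,0]}' 70; python3 -m creep '{"translation":[[0,0,-0.25],[0,0,-0.25],[0,0,-0.25],[0,0,-0.25],[0,0,-0.25],[0,0,-0.25],[0,0,-0.25],[0,0,-0.2],[0,0,0],[0,0,0]],"dr":[[0,0,0],[0,0,0],[0,0,0],[0,0,0],[0,0,0],[0,0,0],[0,0,0],[0,0,0],[0,0,0],[0,0,0]],"claw":[0,0,0,0,0,0,0,0,0,0]}'; python3 -c "
from h import *
togo(B+sy*.0+bz*.20+bx*.03,SR)"
```

```text
time_s: 7.3
eef_pos: [0.4612, 0.185, 0.152]
tool_rot: [0.0, -0.699, 0.715, -0.0]
wrist_force: [-1.6, 0.0, -3.3]
opening: 0.07
finger_force: 70.1
time_s: 8.13
eef_pos: [0.4611, 0.1851, 0.229]
tool_rot: [0.0, -0.699, 0.715, 0.0]
wrist_force: [0.0, -0.5, -1.6]
opening: 0.069
finger_force: 70.3
t 8.13 pos [0.4611 0.1851 0.229 ] F [ 0.  -0.5 -1.6] open 0.069 grip 70.3
shift units [11.15 -1.01  0.07] turn units [ 5.42 -0.66 -3.03] q [ 0.78  0.05 -0.34 -0.   -1.18 -0.8 ]
```

```bash
python3 -m creep '{"translation":[[0.4,-0.1,0],[0.8,-0.1,0],[0.9,-0.1,0],[0.9,-0.1,0],[0.9,-0.1,0],[0.9,-0.1,0],[0.9,-0.1,0],[0.9,-0.1,0],[0.9,-0.1,0],[0.9,-0.1,0]],"dr":[[0,0,0],[0,0,0],[0,0,0],[0,0,0],[0,0,0],[0,0,0],[0,0,0],[0,0,0],[0,0,0],[0,0,0]],"claw":[0,0,0,0,0,0,0,0,0,0]}'; python3 -m creep '{"translation":[[0.9,0,0],[0.9,0,0],[0.6,0,0],[0.3,0,0],[0,0,0],[0,0,0],[0,0,0],[0,0,0],[0,0,0],[0,0,0]],"dr":[[0,0,0],[0,0,0],[0,0,0],[0.77,-0.09,-0.43],[0.77,-0.09,-0.43],[0.77,-0.09,-0.43],[0.77,-0.09,-0.43],[0.77,-0.09,-0.43],[0.77,-0.09,-0.43],[0.77,-0.09,-0.43]],"claw":[0,0,0,0,0,0,0,0,0,0]}'; python3 -c "
from h import *
togo(B+sy*.0+bz*.20+bx*.03,SR)"
```

```text
time_s: 8.97
eef_pos: [0.4927, -0.1537, 0.228]
tool_rot: [-0.0, -0.699, 0.715, 0.0]
wrist_force: [1.1, 0.3, -1.2]
opening: 0.07
finger_force: 70.2
time_s: 9.8
eef_pos: [0.4901, -0.2596, 0.2279]
tool_rot: [-0.168, 0.763, -0.609, 0.136]
wrist_force: [-0.1, -0.2, -2.4]
opening: 0.072
finger_force: 70.2
t 9.8 pos [ 0.4901 -0.2596  0.2279] F [-0.1 -0.2 -2.4] open 0.072 grip 70.2
shift units [0.06 0.01 0.05] turn units [ 0.02 -0.04  0.01] q [-0.3  -0.02 -0.39 -0.28 -0.84  0.68]
```

```bash
python3 - <<'E'
from h import *
im=optics.read_camera("scene")[:,:,::-1].copy(); cv2.imwrite("pics/scene4.png",im)
cv2.imwrite("pics/crop6.png",cv2.resize(im[105:195,185:265],(533,600),interpolation=cv2.INTER_CUBIC))
s=bot.sense(); p=s["eef_pos"]; w,x,y,z=s["tool_rot"]; r=R.from_quat([x,y,z,w])
L=lambda tx,ty,tz: p+r.apply([tx,ty,tz])
# plate: front face (tool -y side), corners: tool x ~ world -y side
c=[L(tx,-.004,tz) for tz in(.0845,-.0155,-.0355) for tx in(-.04,.04)]
q=proj("scene",c); print(q.round(1).tolist()); print(((q-[185,105])*6.667).round(0).tolist())
E
```

```text
[[227.5, 139.5], [209.4, 130.1], [236.3, 107.7], [217.3, 99.1], [238.2, 101.0], [218.9, 92.7]]
[[283.0, 230.0], [162.0, 167.0], [342.0, 18.0], [215.0, -39.0], [355.0, -26.0], [226.0, -82.0]]
```

View pics/crop6.png

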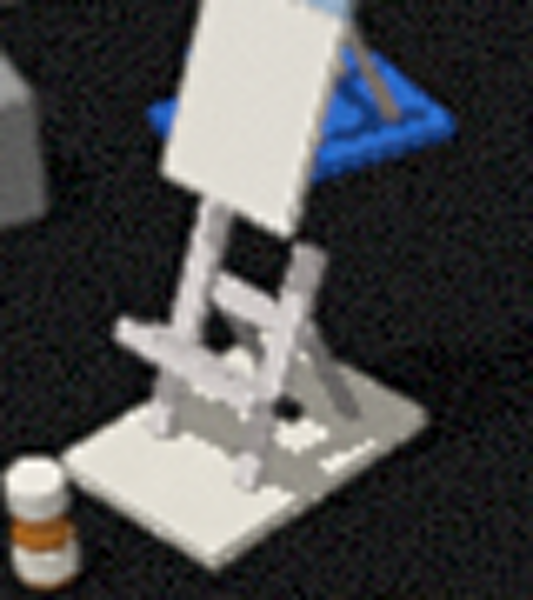

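The held plate's lower corners are at about (228,140) and (209.5,131), within 1 px of the prediction, so the lateral fit is good. The plate sits above and in front of the rails. I'll lower it to just above the ledge's range and then close in on the rails.

```bash
python3 -m creep '{"translation":[[0.06,0,0.2],[0,0,0.3],[0,0,0.3],[0,0,0.3],[0,0,0.2],[0,0.15,0.07],[0,0.15,0],[0,0.1,0],[0,0,0],[0,0,0]],"dr":[[0.02,-0.04,0],[0,0,0],[0,0,0],[0,0,0],[0,0,0],[0,0,0],[0,0,0],[0,0,0],[0,0,0],[0,0,0]],"claw":[0,0,0,0,0,0,0,0,0,0]}'; cat >> h.py <<'E'
def br():
    s=bot.sense(); d=s["eef_pos"]-B; f=s["wrist_force"]
    print("t",round(s["time_s"],2),"backrest xyz mm",(np.array([d@bx,d@sy,d@bz])*1e3).round(1),"F",np.array([f@bx,f@sy,f@bz]).round(1),"M",s["torque"].round(2),"open",round(s["opening"],3))
E
python3 -c "
from h import *
br(); togo(B+bz*.145+bx*.004,SR)"
```

```text
time_s: 10.68
eef_pos: [0.4995, -0.2607, 0.1729]
tool_rot: [-0.169, 0.763, -0.61, 0.135]
wrist_force: [0.3, 0.4, -1.8]
opening: 0.069
finger_force: 70.2
t 10.68 backrest xyz mm [ 15.2  -0.7 148.4] F [-0.4  0.4 -1.8] M [-0.37  1.56 -0.04] open 0.069
t 10.68 pos [ 0.4995 -0.2607  0.1729] F [ 0.3  0.4 -1.8] open 0.069 grip 70.2
shift units [-0.02  0.28  0.08] turn units [ 0.01 -0.01 -0.02] q [-0.31  0.05 -0.44 -0.32 -0.73  0.73]
```

```bash
H='"dr":[[0,0,0],[0,0,0],[0,0,0]],"claw":[0,0,0]'; python3 -m creep '{"translation":[[0,0.08,0],[0,0.05,0],[0,0,0]],"dr":[[0,0,0],[0,0,0],[0,0,0]],"claw":[0,0,0]}' >/dev/null; python3 -c "
from h import *
br()"; python3 -m creep '{"translation":[[0,0.03,0],[0,0.03,0],[0,0,0]],"dr":[[0,0,0],[0,0,0],[0,0,0]],"claw":[0,0,0]}' >/dev/null; python3 -c "
from h import *
br()"; python3 -m creep '{"translation":[[0,0.03,0],[0,0,0],[0,0,0]],"dr":[[0,0,0],[0,0,0],[0,0,0]],"claw":[0,0,0]}'>/dev/null; python3 -c "
from h import *
br()"
```

```text
t 10.93 backrest xyz mm [  9.6  -0.4 148. ] F [-1.1 -0.8 -1.8] M [-0.36  1.65  0.03] open 0.073
t 11.18 backrest xyz mm [  7.3  -0.3 147.7] F [ 0.1  0.3 -2.3] M [-0.38  1.63  0.04] open 0.07
t 11.43 backrest xyz mm [  6.3  -0.4 147.7] F [-0.4  0.  -2.2] M [-0.39  1.61 -0.01] open 0.07
```

```bash
python3 -m creep '{"translation":[[0,0.03,0],[0,0,0]],"dr":[[0,0,0],[0,0,0]],"claw":[0,0]}' >/dev/null; python3 -c "
from h import *
br()"; python3 -m creep '{"translation":[[0,0.03,0],[0,0,0]],"dr":[[0,0,0],[0,0,0]],"claw":[0,0]}' >/dev/null; python3 -c "
from h import *
br()"; python3 -m creep '{"translation":[[0,0.03,0],[0,0,0]],"dr":[[0,0,0],[0,0,0]],"claw":[0,0]}'>/dev/null; python3 -c "
from h import *
br()"
```

```text
t 11.6 backrest xyz mm [  5.   -0.4 147.7] F [-0.7 -0.6 -1.9] M [-0.36  1.59 -0.  ] open 0.071
t 11.77 backrest xyz mm [  4.3  -0.5 147.8] F [ 1.5  0.6 -2.1] M [0.01 0.88 0.06] open 0.072
t 11.93 backrest xyz mm [  3.6  -0.5 147.8] F [ 3.8  1.6 -4.3] M [ 0.43 -0.01  0.18] open 0.073
```

The rails were met at backrest x≈4.5 mm, as expected for half the plate's thickness. I'll back off 1 mm and then lower gently, checking the force after every 2 mm.

```bash
cat > chk.py <<'E'
from h import *
br(); s=bot.sense(); f=s["wrist_force"]@bz; raise SystemExit(int(f>1.0))
E
python3 -m creep '{"translation":[[0,-0.03,0],[0,-0.02,0.1],[0,0,0.15],[0,0,0.15],[0,0,0],[0,0,0]],"dr":[[0,0,0],[0,0,0],[0,0,0],[0,0,0],[0,0,0],[0,0,0]],"claw":[0,0,0,0,0,0]}' >/dev/null; python3 chk.py &&
python3 -m creep '{"translation":[[0,0,0.02],[0,0,0.03],[0,0,0]],"dr":[[0,0,0],[0,0,0],[0,0,0]],"claw":[0,0,0]}' >/dev/null && python3 chk.py &&
python3 -m creep '{"translation":[[0,0,0.02],[0,0,0.03],[0,0,0]],"dr":[[0,0,0],[0,0,0],[0,0,0]],"claw":[0,0,0]}' >/dev/null && python3 chk.py &&
python3 -m creep '{"translation":[[0,0,0.02],[0,0,0.03],[0,0,0]],"dr":[[0,0,0],[0,0,0],[0,0,0]],"claw":[0,0,0]}' >/dev/null && python3 chk.py &&
python3 -m creep '{"translation":[[0,0,0.02],[0,0,0.03],[0,0,0]],"dr":[[0,0,0],[0,0,0],[0,0,0]],"claw":[0,0,0]}' >/dev/null && python3 chk.py &&
python3 -m creep '{"translation":[[0,0,0.02],[0,0,0.03],[0,0,0]],"dr":[[0,0,0],[0,0,0],[0,0,0]],"claw":[0,0,0]}' >/dev/null && python3 chk.py &&
python3 -m creep '{"translation":[[0,0,0.02],[0,0,0.03],[0,0,0]],"dr":[[0,0,0],[0,0,0],[0,0,0]],"claw":[0,0,0]}' >/dev/null && python3 chk.py
```

```text
t 12.43 backrest xyz mm [  4.5  -0.3 131. ] F [ 1.3  0.4 -3.6] M [-0.2   0.74 -0.08] open 0.071
t 12.68 backrest xyz mm [  4.6  -0.3 129.7] F [ 1.3 -0.3 -1.4] M [-0.16  0.89 -0.01] open 0.073
t 12.93 backrest xyz mm [  4.6  -0.4 127.6] F [ 1.1  0.3 -2.3] M [-0.22  0.89 -0.07] open 0.076
t 13.18 backrest xyz mm [  4.7  -0.4 125.5] F [ 0.9 -0.  -2.3] M [-0.27  0.94 -0.06] open 0.07
t 13.43 backrest xyz mm [  4.6  -0.3 123.5] F [ 0.7  0.4 -2.3] M [-0.14  0.87 -0.03] open 0.07
t 13.68 backrest xyz mm [  4.7  -0.4 121.5] F [ 1.  -0.1 -2.4] M [-0.19  0.88 -0.06] open 0.067
t 13.93 backrest xyz mm [  4.7  -0.3 119.5] F [ 0.6  0.3 -1.9] M [-0.17  0.89 -0.05] open 0.071
```

```bash

python3 -m creep '{"translation":[[0,0,0.02],[0,0,0.03],[0,0,0]],"dr":[[0,0,0],[0,0,0],[0,0,0]],"claw":[0,0,0]}' >/dev/null && python3 chk.py &&
python3 -m creep '{"translation":[[0,0,0.02],[0,0,0.03],[0,0,0]],"dr":[[0,0,0],[0,0,0],[0,0,0]],"claw":[0,0,0]}' >/dev/null && python3 chk.py &&
python3 -m creep '{"translation":[[0,0,0.02],[0,0,0.03],[0,0,0]],"dr":[[0,0,0],[0,0,0],[0,0,0]],"claw":[0,0,0]}' >/dev/null && python3 chk.py &&
python3 -m creep '{"translation":[[0,0,0.02],[0,0,0.03],[0,0,0]],"dr":[[0,0,0],[0,0,0],[0,0,0]],"claw":[0,0,0]}' >/dev/null && python3 chk.py &&
python3 -m creep '{"translation":[[0,0,0.02],[0,0,0.03],[0,0,0]],"dr":[[0,0,0],[0,0,0],[0,0,0]],"claw":[0,0,0]}' >/dev/null && python3 chk.py &&
python3 -m creep '{"translation":[[0,0,0.02],[0,0,0.03],[0,0,0]],"dr":[[0,0,0],[0,0,0],[0,0,0]],"claw":[0,0,0]}' >/dev/null && python3 chk.py &&
python3 -m creep '{"translation":[[0,0,0.02],[0,0,0.03],[0,0,0]],"dr":[[0,0,0],[0,0,0],[0,0,0]],"claw":[0,0,0]}' >/dev/null && python3 chk.py &&
python3 -m creep '{"translation":[[0,0,0.02],[0,0,0.03],[0,0,0]],"dr":[[0,0,0],[0,0,0],[0,0,0]],"claw":[0,0,0]}' >/dev/null && python3 chk.py &&
python3 -m creep '{"translation":[[0,0,0.02],[0,0,0.03],[0,0,0]],"dr":[[0,0,0],[0,0,0],[0,0,0]],"claw":[0,0,0]}' >/dev/null && python3 chk.py &&
python3 -m creep '{"translation":[[0,0,0.02],[0,0,0.03],[0,0,0]],"dr":[[0,0,0],[0,0,0],[0,0,0]],"claw":[0,0,0]}' >/dev/null && python3 chk.py
```

```text
t 14.18 backrest xyz mm [  5.1  -0.5 119. ] F [-0.8  3.9 14.7] M [1.01 1.85 0.65] open 0.068
```

The ledge was felt at backrest z≈119. I'll ease off a little and nudge towards the rails.

```bash

python3 -m creep '{"translation":[[0,0,-0.02],[0,0,0],[0,0,0]],"dr":[[0,0,0],[0,0,0],[0,0,0]],"claw":[0,0,0]}' >/dev/null; python3 chk.py;
python3 -m creep '{"translation":[[0,0.02,0],[0,0,0],[0,0,0]],"dr":[[0,0,0],[0,0,0],[0,0,0]],"claw":[0,0,0]}' >/dev/null; python3 chk.py; python3 -c "
from h import *
togo(B+bz*.119+bx*.004,SR)"
```

```text
t 14.43 backrest xyz mm [  4.8  -0.4 119. ] F [0.5 3.  6.9] M [0.53 1.56 0.37] open 0.073
t 14.68 backrest xyz mm [  4.7  -0.4 119. ] F [2.1 4.  6.5] M [0.98 0.83 0.48] open 0.073
t 14.68 pos [ 0.5023 -0.2598  0.1418] F [-1.7  3.7  6.8] open 0.073 grip 71.3
shift units [-0.01  0.02 -0.  ] turn units [ 0.01 -0.   -0.01] q [-0.31  0.09 -0.46 -0.35 -0.67  0.77]
```

```bash

python3 -m creep '{"translation":[[0,0,-0.01],[0,0,0],[0,0,0],[0,0,0]],"dr":[[0,0,0],[0,0,0],[0,0,0],[0,0,0]],"claw":[0,0,0,0]}' 20 >/dev/null; python3 chk.py;
python3 -m creep '{"translation":[[0,0,0],[0,0,0],[0,0,0],[0,0,0],[0,0,0],[0,0,0]],"dr":[[0,0,0],[0,0,0],[0,0,0],[0,0,0],[0,0,0],[0,0,0]],"claw":[0.09,0.12,0.16,0.2,0.25,0.3]}' >/dev/null; python3 chk.py; python3 - <<'E'
from h import *
o=[]
for n,(x,y) in (("scene",(180,85)),("top",(300,170))):
    im=optics.read_camera(n)[:,:,::-1]; cv2.imwrite(f"pics/{n}5.png",im)
    o.append(cv2.resize(im[y:y+100,x:x+80] if n=="scene" else im[y:y+60,x:x+48],(400,500),interpolation=cv2.INTER_CUBIC))
cv2.imwrite("pics/crop7.png",np.hstack(o))
E
```

```text
t 15.02 backrest xyz mm [  4.6  -0.4 119. ] F [4.3 2.5 2.6] M [ 1.18 -0.02  0.44] open 0.071
t 15.52 backrest xyz mm [  3.4  -0.4 118.8] F [-1.2  0.6 -0.8] M [-0.26  1.3  -0.01] open 0.299
```

```bash

python3 -m creep '{"translation":[[0,-0.02,-0.1],[0,0,-0.15],[0,0,-0.3],[0,0,-0.5],[0,0,-0.6],[0,0,-0.6],[0,0,-0.6],[0,0,-0.6],[0,0,-0.6],[0,0,0]],"dr":[[0,0,0],[0,0,0],[0,0,0],[0,0,0],[0,0,0],[0,0,0],[0,0,0],[0,0,0],[0,0,0],[0,0,0]],"claw":[0.3,0.3,0.3,0.3,0.3,0.3,0.3,0.3,0.3,0.3]}'; python3 - <<'E'
from h import *
o=[]
for n,(x,y) in (("scene",(180,85)),("top",(300,170))):
    im=optics.read_camera(n)[:,:,::-1]; cv2.imwrite(f"pics/{n}6.png",im)
    o.append(cv2.resize(im[y:y+100,x:x+80] if n=="scene" else im[y:y+60,x:x+48],(400,500),interpolation=cv2.INTER_CUBIC))
cv2.imwrite("pics/crop8.png",np.hstack(o))
# predicted front-face corners of the seated plate (zb=.0335)
for n in("scene","top"): print(n,proj(n,[B+bx*.008+sy*y+bz*z for z in(.0335,.1335,.1535) for y in(.04,-.04)]).round(1).tolist())
E
```

```text
time_s: 16.45
eef_pos: [0.4356, -0.2766, 0.2954]
tool_rot: [-0.169, 0.763, -0.609, 0.139]
wrist_force: [0.5, -0.9, 0.1]
opening: 0.3
finger_force: 0.0
scene [[225.3, 163.7], [208.0, 153.8], [233.5, 134.0], [215.4, 125.0], [235.2, 127.9], [217.0, 119.0]]
top [[318.1, 194.1], [343.2, 187.8], [326.5, 205.3], [354.0, 198.4], [328.4, 207.8], [356.4, 200.7]]
```

View pics/crop8.png

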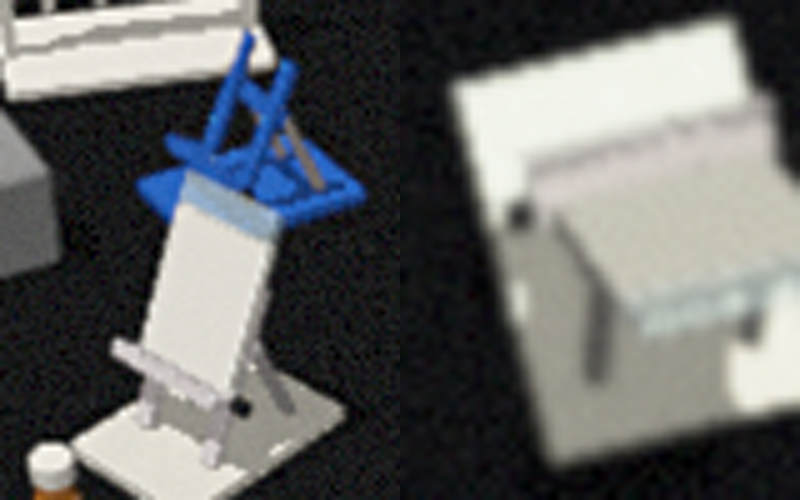

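The plate rests on the ledge with its bare band uppermost. Its top corners are at about (236,127.6) and (217,119.4), within 1 px of those predicted for a centred, flat plate. I'll do a quick numeric check that the bystanders are undisturbed, then hand in.

```bash
python3 - <<'E'
from h import *
a=cv2.imread("pics/scene0.png").astype(int);b=cv2.imread("pics/scene6.png").astype(int);d=np.abs(a-b).mean(2)
for n,(x,y) in dict(vial0=(332,278),vial1=(357,262),vial2=(191,183),vial3=(282,196),jar=(245,215),beaker=(207,234),wide=(320,233),narrow=(302,240)).items(): print(n,d[y-9:y+10,x-9:x+10].mean().round(1),end="; ")
br()
E
python3 -c "
from plant import bot
print(bot.sign_off())"
```

```text
vial0 3.6; vial1 3.9; vial2 4.7; vial3 4.7; jar 3.2; beaker 2.4; wide 2.3; narrow 2.3; t 16.55 backrest xyz mm [  5.6  -0.7 283.1] F [-0.4  0.6 -1.1] M [-0.29  1.36  0.01] open 0.297
the job is handed in; nothing more can be done
None
```

The middle-width plate is on the reading stand: lower edge on the ledge, back against the rails, centred to within about 1 px in the camera view, bare band uppermost. It was released with only a few newtons on the ledge after a brief 15 N peak at first contact. The other plates and bystanders look unmoved, and the job was handed in at 16.6 s with no verdict returned.

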